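# Load a plaster block into the drilling jig under its bush bridge

## Robot

A 6-joint arm with a two-finger parallel gripper is mounted at the origin on a cart in front of the work surface, level with it; the furniture and walls round the work are solid. World frame = base frame: x ahead of the robot, y to its left, z up, the work surface at z = 0. Lengths are in m, angles in rad, forces in N, time in s.
With the tool pointing down it reaches from about 0.35 to 0.8 m from the base axis. Payload 7.3 kg.
Tool frame: the origin (TCP) lies between the finger pads; the fingertips stand 25 mm ahead of it and the grasp point (between the pads) lies 6 mm ahead of it (r.tip_extent is the distance from the TCP to the fingertips, in m); z points along the fingers, y is the direction in which the jaws open and shut (so a half turn about z gives the same grasp; the last joint's range is limited). The gripper opens to 85 mm and grips with 20 to 120 N. Pads are 22 mm wide; open, the fingers measure 114 mm over their backs; the gripper's body (76 mm by 85 mm) begins 54 mm behind the grasp point. The pads swing forward as they close: fully open they stand 13 mm farther back than shut.
Start: joints at [1.166, 0.342, 1.524, -0, 1.275, -0.146], TCP at [0.134, 0.508, 0.256] pointing down, gripper open.
Joint ranges: [-2.53, 2.53], [-0.77, 2.02], [0.04, 2.7], [-1, 4.14], [0.28, 2.66], [-3.11, 3.11]. Speed limits (rad/s): [2.57, 2.57, 3.14, 3.14, 3.14, 3.14].

## Interface

Orientations are given as a unit quaternion [x, y, z, w].
In Python, from workcell import r, command_gripper, optics gives the robot as it stands. The module is installed in compiled form; this text tells all that it offers. Calls block until the motion is done:
- r.reach(position, orientation): joint-space move of the TCP to a pose.
- r.move_straight(position, orientation=None, speed=0.15, max_force=None): straight line of the TCP; orientation=None keeps the orientation; speed is the mean speed in m/s. With max_force (N) it stops when the force on the tool has changed by that much, and returns True; else False.
- r.movej(angles): joint-space move.
- command_gripper(opening, force=None): finger opening in m; force is the grip in N (None keeps the last); returns when the fingers have stopped.
- r.hold(seconds).
- r.solve_ik(position, orientation): joint angles nearest the present ones, or None.
- r.read_state(): the state.
- optics.get_image(name): name is "scene" or "top" or "wrist"; returns (picture, depth): 400x640x3 uint8, red, green, blue; 400x640 float32, m along the optical axis (not along the pixel's ray), 0 where there is no reading.
- optics.camera_model(name): a dict with "K" (3x3 intrinsics, pixels), "R" (3x3) and "t" (3): a world point X has camera coordinates R X + t; the wrist camera has in their place "tool_from_camera" (4x4, takes a point from camera to tool coordinates, whose origin is the TCP and whose axes are the flange's). Camera axes: x right, y down, z forward; pixel columns grow to the right and rows downward; lengths in m; the calibration is good to about 2 mm. A picture is of the moment at which its call begins: read the wrist's pose just before it. camera_model takes no time and is no camera call.
A pose or a line that the arm cannot do raises r.PlanningError and nothing moves.
- r.finish_job(): hands the job in, once; it reports no verdict.
The state is a dict: "time_s": time; "joint_positions": joint angles; "dq": joint speeds; "tau": joint torques, N m; "eef_pos": TCP position; "eef_rot": TCP orientation; "contact_force": force on the tool from outside, world axes, zero at the start; "torque": the same for the moment, N m; "grip_width": finger opening in m.
Only numpy, scipy, OpenCV 4.12 (cv2) and the standard library are available. Lean on these libraries where they do the work, as an engineer would, in place of code of your own. Each camera call takes 0.05 s, during which the arm holds its last target.

## Task

Load the white plaster block into the drilling jig: without picking it up, push it along the bench, line it up with the jig's open mouth and slide it end-on, flat and long way in, under the low bridge until it is fully home against the end stop. Then push the steel gate's red knob round until the gate is fully shut across the mouth behind the block. Never lift or tip the block, and leave the other things on the bench where they are.

Things in the scene. Friction and masses are not known exactly. Their poses are not given: they have to be found in the camera images.
- block: The work: plain white plaster block, 45 x 90 x 30 mm (its x, y, z), about 0.19 kg, lying loose and flat on the bench to the left of the jig, its long side within 0.45 rad of the jig's loading direction. Origin: centre of its underside; its y axis runs along the 90 mm length, z up. Its two ends are alike: either may go in first.
- drill_jig: Shop-made drilling jig fixed to the bench: light-wood rails, aluminium bridge with two steel drill bushes. Origin: on the bench top (z = 0) below the centre of the block when home; x = loading direction (the block goes in toward +x, roughly to the robot's right), y across, z up. Channel 48 mm wide (y -24 to 24) between rails 12 high, 16 wide, x -48 to 57; the bench is its floor.
- jig_mouth (a point): Centre of the open mouth at bench height, at x = -71 mm in the jig's frame. The wooden lead-ins, 12 mm high, flare from 48 mm apart at x = -47 to about 69 mm apart here.
- jig_bridge (a point): Middle of the bridge's front lower edge: x = -20, z = 32 mm in the jig's frame, 2 mm above the block's height. The bridge covers x -20 to 38, y -43 to 43, top at z = 40, bushes up to z = 47.
- jig_stop (a point): Middle of the end stop's face (wood, 26 mm high), at x = 45, z = 15 mm in the jig's frame. A block that is home touches it and covers x -45 to 45, so its rear 25 mm stand out of the bridge.
- jig_gate (a joint): Angle of the retaining gate about its upright hinge, rad: 0 = shut (bar across the mouth, along the jig's y, against the stop pin, 2 mm behind a block that is home); grows to 2.35 as it swings outward, away from the bridge. It starts open, at 1.9 to 2.3. It has no spring and stays where it is left; friction is light (about 0.6 N at the knob).
- gate_knob (a point): On the axis of the red upright knob at the free end of the gate's bar, 12 mm below its top: knob 16 mm thick, from z = 24 to 54 mm above the bench, this point at z = 42. The bar (steel, 10 thick and 10 high, z 13.5 to 23.5) runs from the hinge to the knob, 86 mm. Shut, the knob stands at x = -52, y = -46 mm in the jig's frame.
- gate_hinge (a point): On the gate's upright hinge axis at z = 42 mm; in the jig's frame at x = -52, y = 40 mm. Seen along the jig's axes, the bar points from here in direction (-sin a, -cos a) at gate angle a. Hinge pad 12 mm high below it: x -65 to -39, y 31 to 55. A steel stop pin for the gate, 8 thick, top at z = 26, stands at x = -43, y = -34.
- slip_jar: Bystander: white jar with a blue screw lid, 65 wide, 92 mm high; origin under its centre. Leave it.
- tape_roll: Bystander: roll of masking tape lying flat, 68 wide, 24 mm high; origin under its centre. Leave it.
- marker: Bystander: black and blue marker pen, 133 mm long (its y), 15 thick; origin under its centre. Leave it.
- petal_16: Bystander: white bent petal tile, 55 x 57 x 16 mm; origin under its centre. Leave it.
- brush_1: Bystander: red-handled brush, 200 mm long (its y), 12 thick; origin under its centre. Leave it.
There are look-alikes about, which are no part of the job. There is more than one size of the block; the job needs the middle-sized.

How it is judged:
On the way, in this order (a step that is already met when the one before it is completed fails the run):
1. the block is pushed in under the bridge, to within 12 mm of the end stop, straight in the channel (x of block in the frame of drill_jig between -0.012 and 0.003 m and y of block in the frame of drill_jig between -0.004 and 0.004 m), for 0.1 s.
2. the gate is shut behind it (value of joint jig_gate below 0.07 rad), for 0.2 s.
At the end, for the whole second after the job is handed in: The block lies flat and still on the bench in the jig's channel, within 4 mm of the end stop, centred across within 4 mm and in line within 0.06 rad, and the gate is shut behind it (within 0.07 rad) (x of block in the frame of drill_jig between -0.004 and 0.002 m and y of block in the frame of drill_jig between -0.004 and 0.004 m and angle between the y axis of block and the x axis of drill_jig, either way round below 0.06 rad and angle between block's own z axis and vertical below 0.04 rad and height (world z) of block below 0.003 m and value of joint jig_gate below 0.07 rad and linear speed of block below 0.01 m/s); the robot touches nothing.
It fails at once if the block is lifted (8 mm off the bench) (height (world z) of block above 0.008 m).
It fails at once if the block is tipped (more than 0.15 rad) (angle between block's own z axis and vertical above 0.15 rad).
It fails at once if one of the bystanders is pushed away (more than 25 mm) (distance of any of slip_jar, tape_roll, marker, petal_16, brush_1 from where it was at the start of the episode above 0.025 m).
It also fails if it takes over 72 s, if anything falls off the work surface, if the arm or the gripper's body presses on something with over 40 N, if the wrist force passes 120 N, or if a joint passes its speed limit or range.

## Working session

There is one attempt and no reset: what is moved stays moved. The work goes in short steps, each a Python script; the robot and the scene stay as the last script left them, time stands still between calls to the robot, and variables do not carry over. Pictures are saved under pics/ and viewed, and the job is handed in when it is done.

```bash
mkdir -p pics; python3 - <<'E'
from workcell import r, optics
import cv2,numpy as np
for n in ["scene","top"]:
    p,d=optics.get_image(n); cv2.imwrite(f"pics/{n}0.png",p[:,:,::-1]); np.save(f"{n}0.npy",d)
    m=optics.camera_model(n); print(n,m)
s=r.read_state(); print(s["time_s"],s["eef_pos"],s["eef_rot"],r.tip_extent,s["grip_width"])
E
```

```text
scene {'K': array([[374.21872159,   0.        , 319.32197371],
       [  0.        , 374.21872159, 199.79852336],
       [  0.        ,   0.        ,   1.        ]]), 'R': array([[ 0.84898237, -0.52784466,  0.02467693],
       [-0.23037553, -0.41175426, -0.8816947 ],
       [ 0.47555867,  0.7428583 , -0.4711746 ]]), 't': array([-0.43972544,  0.21623651,  0.69953262])}
top {'K': array([[438.08551432,   0.        , 316.85184117],
       [  0.        , 438.08551432, 203.96161648],
       [  0.        ,   0.        ,   1.        ]]), 'R': array([[-1.51333588e-02, -9.99885372e-01,  4.73660993e-04],
       [-9.89133841e-01,  1.49013474e-02, -1.46260707e-01],
       [ 1.46236883e-01, -2.68192987e-03, -9.89245966e-01]]), 't': array([0.06567758, 0.54985247, 0.92895912])}
0.1 [0.13421285 0.50722242 0.25568466] [ 1.29031381e-01  9.91640261e-01 -6.77554329e-04 -1.92282423e-04] 0.025 0.08539102824542615
```

View pics/top0.png

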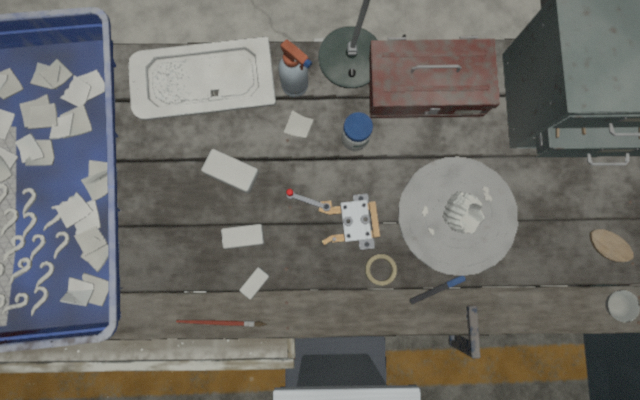

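View pics/scene0.png

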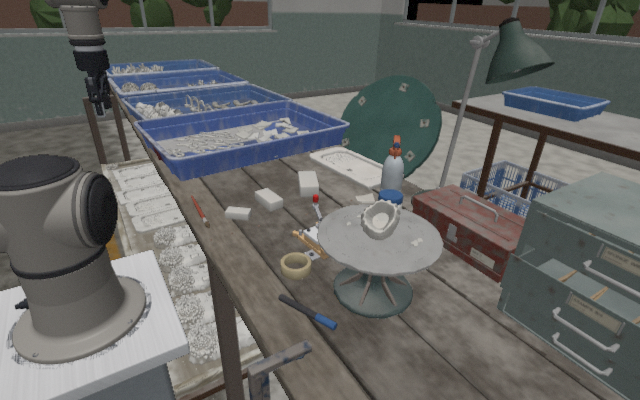

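```bash
cat > h.py <<'E'
import numpy as np, cv2
from workcell import r, optics, command_gripper
def world(n,u,v,z):
    m=optics.camera_model(n); K,R,t=m["K"],m["R"],m["t"]
    d=R.T@np.linalg.inv(K)@np.array([u,v,1.]); c=-R.T@t
    return c+d*(z-c[2])/d[2]
def depthpt(n,u,v,D):
    m=optics.camera_model(n); K,R,t=m["K"],m["R"],m["t"]
    return R.T@(np.linalg.inv(K)@np.array([u,v,1.])*D[v,u]-t)
def proj(n,X):
    m=optics.camera_model(n); c=m["R"]@np.asarray(X)+m["t"]; p=m["K"]@c; return p[:2]/p[2]
E
python3 - <<'E'
import cv2
p=cv2.imread("pics/top0.png")
cv2.imwrite("pics/c1.png",cv2.resize(p[140:300,190:290],None,fx=6,fy=6,interpolation=cv2.INTER_CUBIC)[:,:][:,:600][0:960:1][:600*2].copy()[::1] if 0 else cv2.resize(p[145:305,195:295],None,fx=3.7,fy=3.7,interpolation=cv2.INTER_CUBIC))
cv2.imwrite("pics/c2.png",cv2.resize(p[175:260,280:390],None,fx=7,fy=7,interpolation=cv2.INTER_CUBIC))
E
python3 - <<'E'
import sys; sys.path.insert(0,'.')
from h import *
D=np.load("top0.npy")
for u,v in [(229,170),(242,236),(254,283),(200,250),(355,210),(325,205),(458,260),(458,165),(356,225),(290,193),(376,217)]: print((u,v),depthpt("top",u,v,D).round(4))
p=cv2.imread("pics/top0.png")
for (x0,y0,x1,y1) in [(195,145,265,195),(212,218,272,255),(232,262,275,305)]:
    g=p[y0:y1,x0:x1].min(2); _,b=cv2.threshold(g,0,255,cv2.THRESH_OTSU)
    cs,_=cv2.findContours(b,0,2); c=max(cs,key=cv2.contourArea); 
    rc=cv2.minAreaRect(c.astype(np.float32)+np.float32([x0,y0])); bx=cv2.boxPoints(rc)
    W=np.array([world("top",*q,0.03) for q in bx]); print(rc, np.linalg.norm(np.diff(W,axis=0),axis=1).round(4)); print(W.round(4).tolist())
E
```

```text
(229, 170) [0.6311 0.2533 0.0379]
(242, 236) [0.4832 0.2241 0.0294]
(254, 283) [0.3801 0.1978 0.0233]
(200, 250) [ 0.4552  0.3245 -0.0015]
(355, 210) [ 0.536  -0.0267  0.0405]
(325, 205) [0.5497 0.0392 0.0299]
(458, 260) [ 0.4216 -0.2138  0.145 ]
(458, 165) [ 0.6099 -0.2258  0.1443]
(356, 225) [ 0.5028 -0.028   0.0398]
(290, 193) [0.5735 0.1157 0.0564]
(376, 217) [ 0.5214 -0.0744  0.0266]
((229.07803344726562, 169.49755859375), (51.404476165771484, 25.702238082885742), 24.77513885498047) [0.0589 0.1186 0.0584]
[[0.633, 0.3197, 0.03], [0.6871, 0.2964, 0.03], [0.6352, 0.1898, 0.03], [0.582, 0.2137, 0.03]]
((241.73269653320312, 235.77210998535156), (20.294403076171875, 40.906524658203125), 83.1572265625) [0.0905 0.0451 0.0899]
[[0.5013, 0.2725, 0.03], [0.5108, 0.1825, 0.03], [0.4661, 0.177, 0.03], [0.4567, 0.2664, 0.03]]
((253.6097412109375, 282.98779296875), (14.992681503295898, 30.45388412475586), 38.65980911254883) [0.0651 0.0329 0.065 ]
[[0.3655, 0.231, 0.03], [0.416, 0.1899, 0.03], [0.3954, 0.1643, 0.03], [0.3451, 0.2054, 0.03]]
```

View crops.

View pics/c1.png

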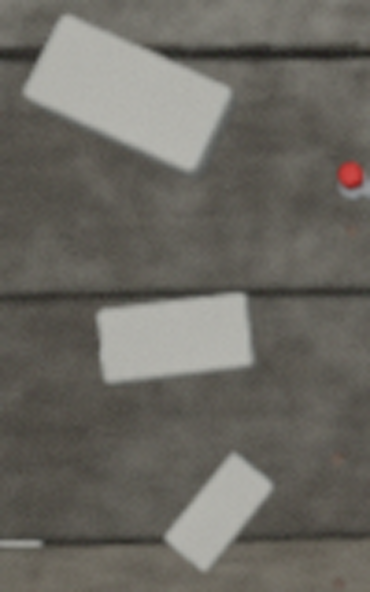

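View pics/c2.png

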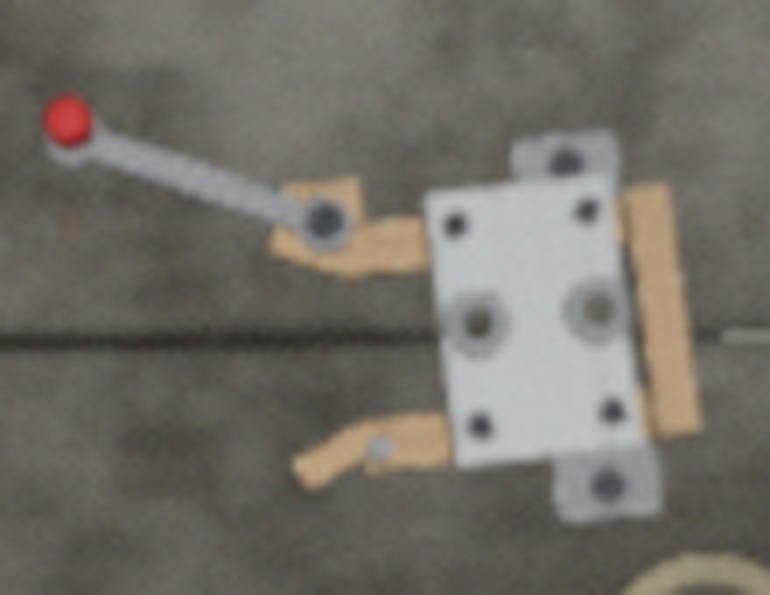

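The three white blocks are (229,170) at 119x59x38 mm, (242,236) at 90x45x30, and (254,283) at 65x33x23. The middle one matches the given size, so that is the work piece, and the crop confirms it. Next I'll fit the jig pose.

```bash
python3 - <<'E'
from h import *
from scipy.optimize import least_squares
def px(x,y): return 280+(x+.5)/7-.5, 175+(y+.5)/7-.5
obs=[((426,193),(-20,43),40),((457,467),(-20,-43),40),((645,447),(38,-43),40),((612,177),(38,43),40),((378,448),(-43,-34),26),]
W=np.array([world("top",*px(*o[0]),o[2]/1e3)[:2] for o in obs]); L=np.array([o[1] for o in obs])/1e3
def T(p,l): c,s=np.cos(p[2]),np.sin(p[2]); return np.c_[p[0]+c*l[:,0]-s*l[:,1],p[1]+s*l[:,0]+c*l[:,1]]
f=least_squares(lambda p:(T(p,L)-W).ravel(),[.53,-.02,-1.6]); print(f.x, (f.fun.reshape(-1,2)*1e3).round(1).tolist())
k=world("top",*px(68,118),.054)
for hz in (.0235,.03,.042): 
    h=world("top",*px(325,220),hz); print("hinge",h)
print("hinge pred",T(f.x,np.array([[-.052,.04]])),"knob",k, "mouth",T(f.x,np.array([[-.071,0]])))
p=f.x;c,s=np.cos(p[2]),np.sin(p[2]); Rm=np.array([[c,-s],[s,c]])
d=Rm.T@(k[:2]-T(p,np.array([[-.052,.04]]))[0]); print("gate a",np.arctan2(-d[0],-d[1]),np.linalg.norm(d))
b=np.array([[0.5013,0.2725],[0.5108,0.1825],[0.4661,0.177],[0.4567,0.2664]])
print("block in jig",(b.mean(0)-p[:2])@Rm, [((q-p[:2])@Rm).round(4).tolist() for q in b])
for n,q in dict(tape=(381,269),small=(254,283)).items(): print(n,((world("top",*q,.02)[:2]-p[:2])@Rm).round(3))
E
```

```text
[ 0.51237851 -0.01913533 -1.48587434] [[-0.6, -0.6], [0.4, -0.3], [-0.0, 0.9], [0.1, 0.6], [0.2, -0.6]]
hinge [0.54833529 0.03680917 0.0235    ]
hinge [0.54740736 0.03696342 0.03      ]
hinge [0.54569427 0.0372482  0.042     ]
hinge pred [[0.54782373 0.03607008]] knob [0.57743255 0.11736427 0.054     ] mouth [[0.5063563  0.05160881]]
gate a 2.005003131187463 0.08651837470266847
block in jig [-0.24528737 -0.00787663] [[-0.2915, 0.0137], [-0.201, 0.0155], [-0.1994, -0.0295], [-0.2892, -0.0313]]
tape [ 0.054 -0.111]
small [-0.228 -0.113]
```

```bash
cat >> h.py <<'E'
J=np.array([0.51238,-0.01913]); TH=-1.48587
Rj=np.array([[np.cos(TH),-np.sin(TH)],[np.sin(TH),np.cos(TH)]])
def jw(x,y,z): return np.array([*(J+Rj@np.array([x,y])),z])   # jig -> world
def wj(p): return (np.asarray(p)[:2]-J)@Rj
def quat(sign=1,da=0.):  # tool down, tool y along sign*jig y rotated by da
    a=TH+np.pi/2+da; t=sign*np.array([np.cos(a),np.sin(a)])
    ang=np.arctan2(t[1],t[0]); m=(ang+np.pi/2)/2
    return [np.cos(m),np.sin(m),0,0]
def st():
    s=r.read_state(); p=s["eef_pos"]; return dict(t=round(s["time_s"],2),jig=wj(p).round(4).tolist(),z=round(p[2],4),F=np.round(s["contact_force"],1).tolist(),g=round(s["grip_width"],4))
def snap(n,f):
    p,d=optics.get_image(n); cv2.imwrite(f"pics/{f}.png",p[:,:,::-1]); return p[:,:,::-1].copy(),d
E
python3 - <<'E'
from h import *
for sg in (1,-1):
  for (x,y,z) in [(-.245,0,.25),(-.245,0,.037),(-.31,0,.037),(-.056,0,.04),(-.056,-.05,.05)]:
    q=r.solve_ik(jw(x,y,z),quat(sg)); print(sg,(x,y,z),None if q is None else np.round(q,2))
E
```

```text
1 (-0.245, 0, 0.25) [ 0.29  0.38  1.49 -0.    1.27  0.2 ]
1 (-0.245, 0, 0.037) [ 0.29  0.64  1.72 -0.    0.78  0.2 ]
1 (-0.31, 0, 0.037) [ 0.4   0.67  1.65 -0.    0.82  0.32]
1 (-0.056, 0, 0.04) [-0.08  0.6   1.81 -0.    0.73 -0.16]
1 (-0.056, -0.05, 0.05) [-0.1   0.52  1.95 -0.    0.68 -0.18]
-1 (-0.245, 0, 0.25) [ 0.29  0.38  1.49 -0.    1.27 -2.94]
-1 (-0.245, 0, 0.037) [ 0.29  0.64  1.72 -0.    0.78 -2.94]
-1 (-0.31, 0, 0.037) [ 0.4   0.67  1.65 -0.    0.82 -2.82]
-1 (-0.056, 0, 0.04) [-0.08  0.6   1.81 -0.    0.73  2.98]
-1 (-0.056, -0.05, 0.05) [-0.1   0.52  1.95 -0.    0.68  2.96]
```

```bash
python3 - <<'E'
from h import *
r.reach(jw(-.245,0,.2),quat(1)); 
r.move_straight(jw(-.245,0,.042),speed=.12,max_force=8); print(st())
command_gripper(.0465,20); print(st())
snap("top","a1"); snap("wrist","w1")
p=cv2.imread("pics/a1.png"); cv2.imwrite("pics/a1c.png",cv2.resize(p[160:310,190:390],None,fx=4,fy=4,interpolation=cv2.INTER_CUBIC))
E
```

```text
{'t': 3.25, 'jig': [-0.2451, 0.0005], 'z': np.float64(0.0427), 'F': [-0.1, 0.4, -0.4], 'g': 0.0854}
{'t': 3.72, 'jig': [-0.245, -0.0003], 'z': np.float64(0.042), 'F': [-1.7, 0.2, 1.4], 'g': 0.0468}
```

View pics/a1c.png

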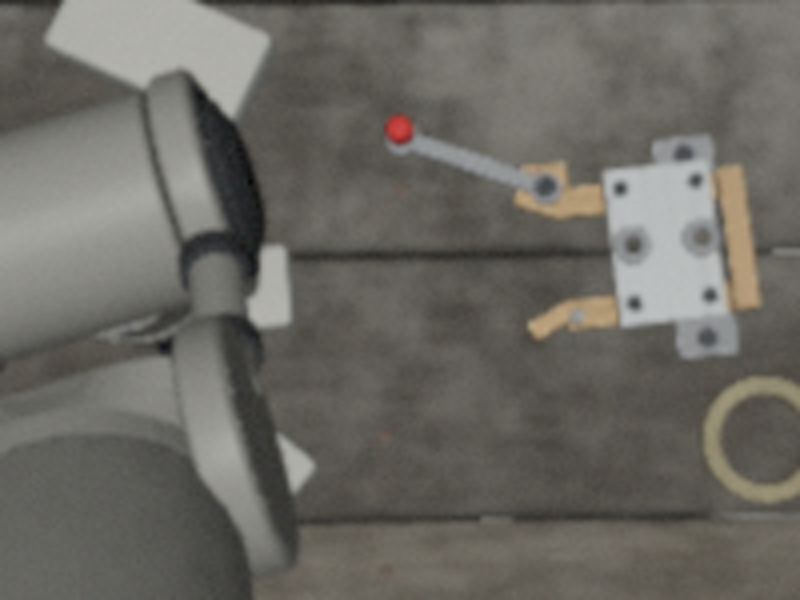

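View pics/w1.png

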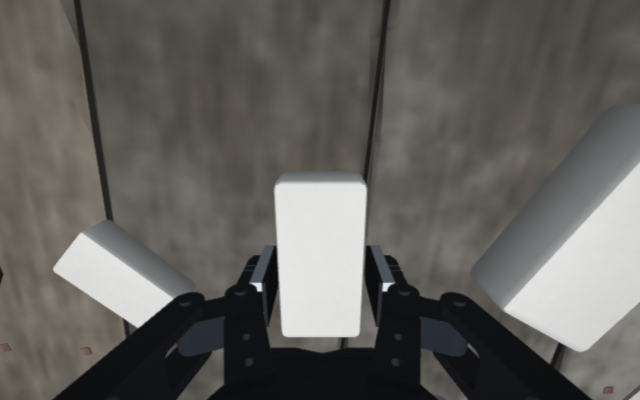

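```bash
python3 - <<'E'
from h import *
command_gripper(.06); 
r.move_straight(jw(-.245,0,.10),speed=.15)
r.move_straight(jw(-.335,0,.10),speed=.15)
command_gripper(.014); print(st())
p,_=snap("top","a2")
r.move_straight(jw(-.335,0,.041),speed=.12,max_force=8); print(st())
# approach gently to about 20 mm past expected contact
c=r.move_straight(jw(-.27,0,.041),speed=.05,max_force=15); print(c,st())
p,_=snap("top","a3"); cv2.imwrite("pics/a3c.png",cv2.resize(p[160:310,190:390],None,fx=4,fy=4,interpolation=cv2.INTER_CUBIC))
snap("wrist","w3")
E
```

```text
{'t': 5.88, 'jig': [-0.3348, 0.0001], 'z': np.float64(0.1001), 'F': [-0.1, 0.1, 0.8], 'g': 0.0137}
{'t': 6.58, 'jig': [-0.3351, 0.0003], 'z': np.float64(0.0413), 'F': [-0.7, -0.3, -0.4], 'g': 0.0139}
False {'t': 8.03, 'jig': [-0.2701, -0.0001], 'z': np.float64(0.0409), 'F': [-0.4, -0.4, -0.7], 'g': 0.0138}
```

View pics/a3c.png

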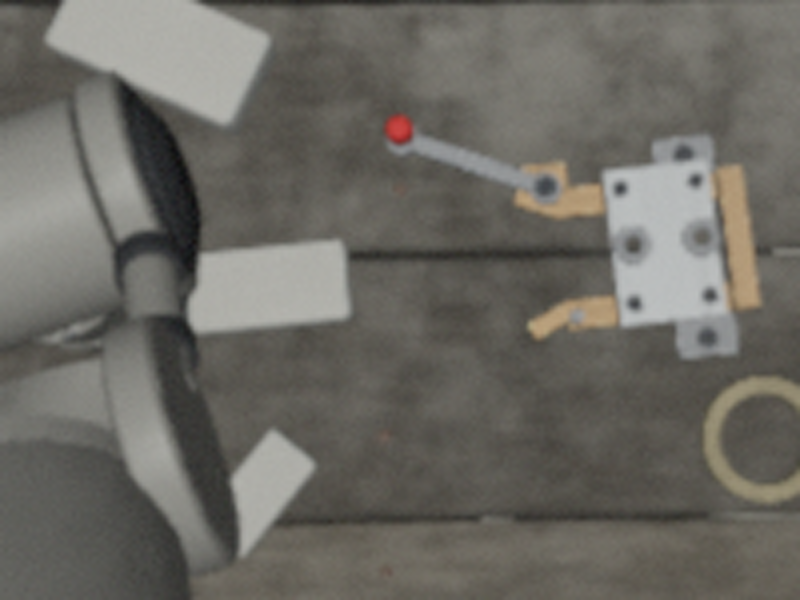

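View pics/w3.png

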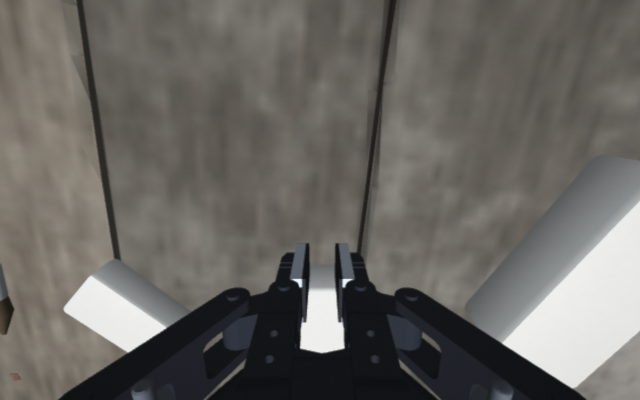

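```bash
python3 - <<'E'
from h import *
for q in [(343,239),(351,319),(205,252),(205,332)]:
    print(wj(world("top",190+(q[0]+.5)/4-.5,160+(q[1]+.5)/4-.5,.03)).round(4))
E
```

```text
[-0.1681  0.021 ]
[-0.1675 -0.0237]
[-0.245   0.0214]
[-0.2483 -0.0228]
```

```bash
python3 - <<'E'
from h import *
c=r.move_straight(jw(-.155,0,.041),speed=.05,max_force=15); print(c,st())
p,_=snap("top","a4"); cv2.imwrite("pics/a4c.png",cv2.resize(p[160:310,190:390],None,fx=4,fy=4,interpolation=cv2.INTER_CUBIC))
E
```

```text
False {'t': 10.57, 'jig': [-0.155, 0.0], 'z': np.float64(0.041), 'F': [0.4, 0.4, -0.3], 'g': 0.0142}
```

View pics/a4c.png

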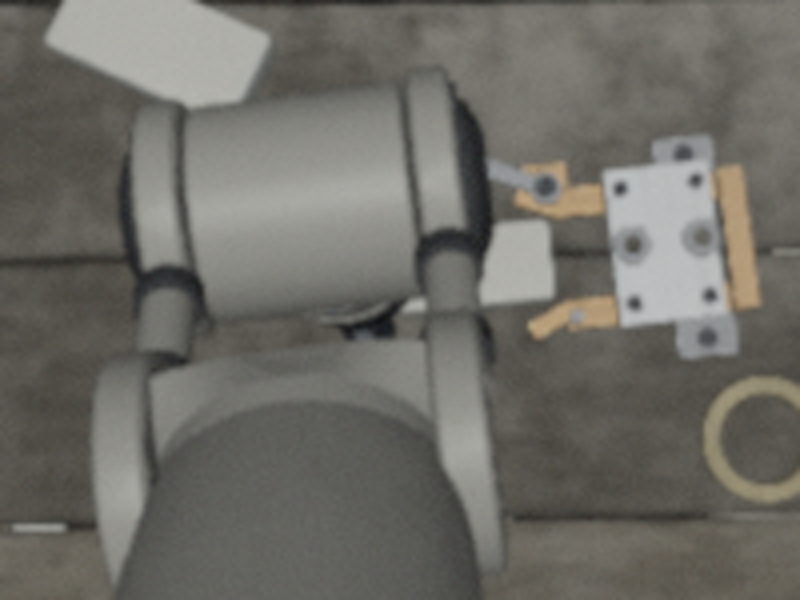

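```bash
python3 - <<'E'
from h import *
for q in [(549,221),(554,299)]:
    print(wj(world("top",190+(q[0]+.5)/4-.5,160+(q[1]+.5)/4-.5,.03)).round(4))
for q,z in [((575,216),.012),((590,299),.012)]:
    print(wj(world("top",190+(q[0]+.5)/4-.5,160+(q[1]+.5)/4-.5,z)).round(4))
c=r.move_straight(jw(-.125,0,.041),speed=.04,max_force=10); print(c,st())
p,_=snap("top","a5"); cv2.imwrite("pics/a5c.png",cv2.resize(p[160:260,290:390],None,fx=6,fy=6,interpolation=cv2.INTER_CUBIC))
E
```

```text
[-0.053   0.0196]
[-0.0548 -0.0239]
[-0.0374  0.0231]
[-0.034  -0.0246]
False {'t': 11.53, 'jig': [-0.1249, -0.0], 'z': np.float64(0.041), 'F': [0.0, -0.2, -0.2], 'g': 0.0138}
```

View pics/a5c.png

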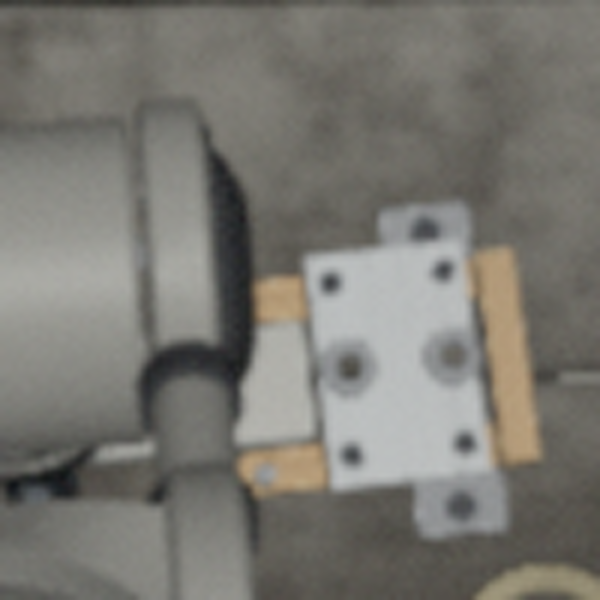

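The block is between the rails and straight, so I'll push it home.

```bash
python3 - <<'E'
from h import *
c=r.move_straight(jw(-.050,0,.041),speed=.04,max_force=8); print(c,st())
r.hold(.3); print(st())
E
```

```text
True {'t': 13.1, 'jig': [-0.057, -0.0004], 'z': np.float64(0.0407), 'F': [0.1, 2.0, 0.8], 'g': 0.0146}
{'t': 13.4, 'jig': [-0.057, -0.0006], 'z': np.float64(0.0404), 'F': [1.6, 1.6, 1.4], 'g': 0.0141}
```

```bash
cat >> h.py <<'E'
def gp(a,d,z=.053,rad=.086):
    t=np.array([np.cos(a),-np.sin(a)]); k=np.array([-.052,.040])+rad*np.array([-np.sin(a),-np.cos(a)])
    x=k-d*t; return jw(x[0],x[1],z),quat(1,-a)
E
python3 - <<'E'
from h import *
for a in (2.0,1.5,1,.5,0):
    q=r.solve_ik(*gp(a,.02)); print(a,None if q is None else np.round(q,2))
r.move_straight(jw(-.075,0,.041),speed=.05)
r.move_straight(jw(-.085,0,.15),speed=.15)
p,_=snap("wrist","w6")
command_gripper(0.0)
r.reach(*gp(2.0,.035,.15)); print(st())
p,_=snap("top","a6"); cv2.imwrite("pics/a6c.png",cv2.resize(p[160:260,250:390],None,fx=5,fy=5,interpolation=cv2.INTER_CUBIC))
E
```

```text
2.0 [ 0.06  0.7   1.52 -0.    0.92  1.97]
1.5 [ 0.09  0.65  1.64 -0.    0.86  1.5 ]
1 [ 0.08  0.59  1.76 -0.    0.79  0.99]
0.5 [ 0.03  0.54  1.87 -0.    0.73  0.44]
0 [-0.06  0.52  1.93 -0.    0.69 -0.15]
{'t': 16.93, 'jig': [-0.1156, 0.1075], 'z': np.float64(0.15), 'F': [0.5, 0.3, 0.2], 'g': 0.0001}
```

View pics/a6c.png

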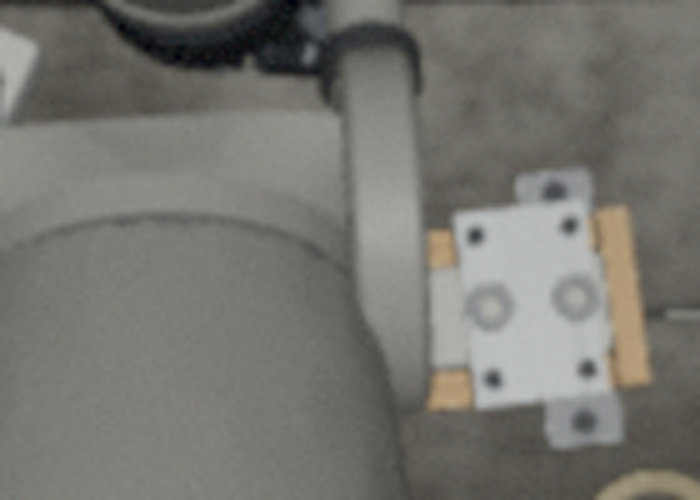

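```bash
python3 - <<'E'
from h import *
snap("wrist","w7")
E
```

```text
(no output)
```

View pics/w7.png

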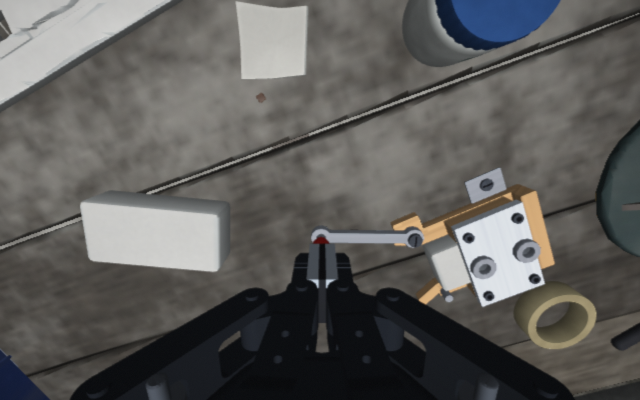

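The knob is at (320,238), just past the closed fingertips. Before going down, I'll check by projection which side of the fingers it is on.

```bash
python3 - <<'E'
from h import *
from scipy.spatial.transform import Rotation as Ro
s=r.read_state(); m=optics.camera_model("wrist"); T=m["tool_from_camera"]
Rt=Ro.from_quat(s["eef_rot"]).as_matrix(); print(T.round(3)); print("tool x in jig",Rj.T@Rt[:2,0],"y",Rj.T@Rt[:2,1])
def pw(X):
    c=np.linalg.inv(T)@np.r_[Rt.T@(np.asarray(X)-s["eef_pos"]),1]; p=m["K"]@c[:3]; return p[:2]/p[2]
for a in (1.9,2.0,2.1): print(a,pw(gp(a,0,.054)[0]))
print("hinge",pw(jw(-.052,.04,.0235)),pw(jw(-.052,.04,.04)),"bridge corners",pw(jw(-.02,-.043,.04)),pw(jw(.038,.043,.04)))
print("tip",pw(s["eef_pos"]+Rt@[0,0,.025]),"block rear",pw(jw(-.045,.0225,.03)),pw(jw(-.045,-.0225,.03)))
E
python3 - <<'E'
import cv2
p=cv2.imread('pics/w7.png'); cv2.imwrite('pics/w7c.png',cv2.resize(p[160:310,290:550],None,fx=3,fy=3,interpolation=cv2.INTER_CUBIC))
E
```

```text
[[ 0.    -0.951 -0.308  0.078]
 [ 1.    -0.     0.001  0.   ]
 [-0.001 -0.308  0.951 -0.119]
 [ 0.     0.     0.     1.   ]]
tool x in jig [0.41581784 0.90944792] y [ 0.90944792 -0.41581784]
1.9 [321.82659376 261.25677046]
2.0 [321.31065512 251.9952613 ]
2.1 [321.83860273 242.52642267]
hinge [414.44642947 236.36852981] [420.22734715 244.37546723] bridge corners [481.23294508 304.5557053 ] [522.71173027 200.36853539]
tip [321.4206309  256.04977325] block rear [430.09631518 252.33940793] [444.67790659 290.60971734]
```

View pics/w7c.png

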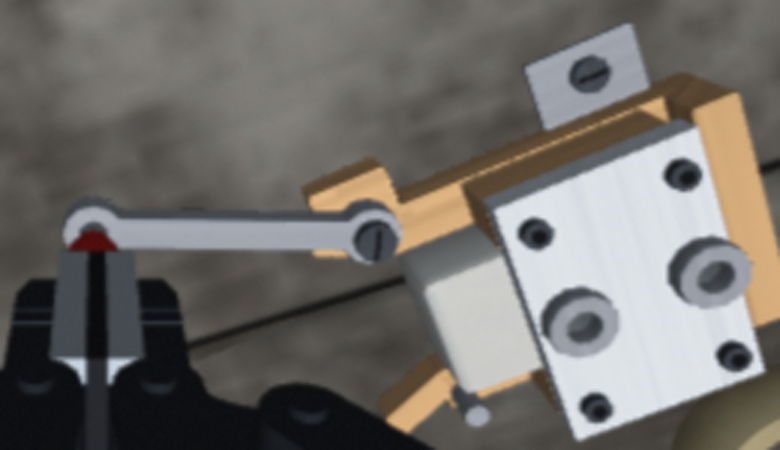

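Geometry is consistent: the bar lies parallel to tool y, so the gate is at about 2.0, and the fingers are 35 mm behind the knob on the outer side. I'll descend and sweep the gate round.

```bash
python3 - <<'E'
from h import *
c=r.move_straight(gp(2.0,.035)[0],speed=.12,max_force=6); print(c,st())
for i,a in enumerate(np.r_[2.0:0.35:-0.165]):
    p,q=gp(a,.020); c=r.move_straight(p,q,speed=.06,max_force=10)
    if i%3==0 or c: print(round(a,2),c,st())
    if c: break
snap("wrist","w8"); p,_=snap("top","a8"); cv2.imwrite("pics/a8c.png",cv2.resize(p[160:260,250:390],None,fx=5,fy=5,interpolation=cv2.INTER_CUBIC))
E
```

```text
False {'t': 17.99, 'jig': [-0.1156, 0.1082], 'z': np.float64(0.0538), 'F': [-0.1, -0.8, 0.1], 'g': 0.0001}
2.0 False {'t': 18.39, 'jig': [-0.1221, 0.094], 'z': np.float64(0.0536), 'F': [0.6, -0.5, -0.2], 'g': -0.0001}
1.5 False {'t': 19.57, 'jig': [-0.1389, 0.0548], 'z': np.float64(0.0531), 'F': [0.2, -0.3, 0.2], 'g': -0.0001}
1.01 False {'t': 20.74, 'jig': [-0.1354, 0.0118], 'z': np.float64(0.0531), 'F': [0.2, -0.2, 0.7], 'g': -0.0001}
0.51 False {'t': 21.92, 'jig': [-0.1119, -0.0245], 'z': np.float64(0.0531), 'F': [0.7, 0.3, 0.3], 'g': 0.0003}
```

View pics/a8c.png

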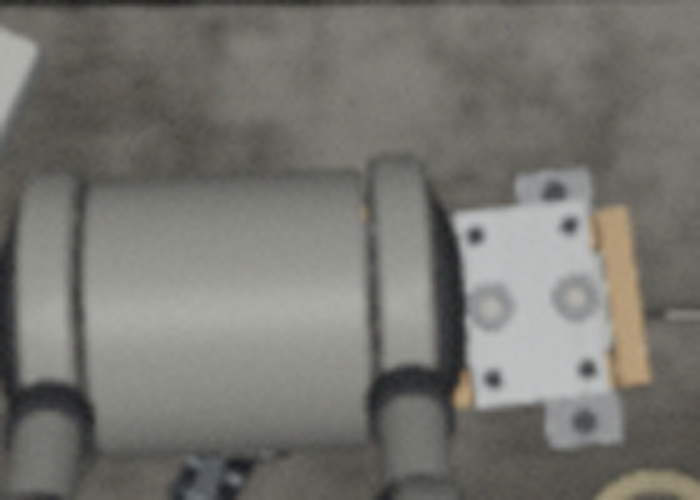

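View pics/w8.png

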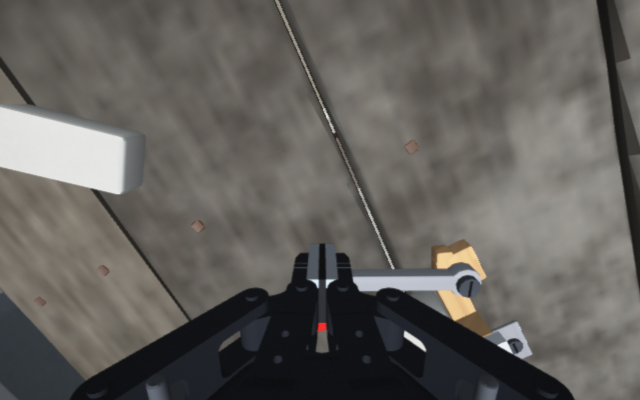

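```bash
python3 - <<'E'
from h import *
for a in (.3,.2,.1,.04):
    p,q=gp(a,.020); c=r.move_straight(p,q,speed=.05,max_force=8); print(a,c,st())
    if c: break
p,q=gp(0,.010); c=r.move_straight(p,q,speed=.03,max_force=7); print(c,st())
r.hold(.3)
x=wj(r.read_state()["eef_pos"])
r.move_straight(jw(-.11,x[1],.053),speed=.08); r.move_straight(jw(-.11,x[1],.15),speed=.15)
snap("wrist","w9")
r.reach(jw(-.27,.05,.25),quat(1)); print(st())
p,_=snap("top","a9"); cv2.imwrite("pics/a9c.png",cv2.resize(p[175:260,280:390],None,fx=7,fy=7,interpolation=cv2.INTER_CUBIC))
E
```

```text
0.3 False {'t': 22.54, 'jig': [-0.0966, -0.036], 'z': np.float64(0.0531), 'F': [0.6, 0.2, 0.5], 'g': -0.0001}
0.2 False {'t': 22.87, 'jig': [-0.0888, -0.0401], 'z': np.float64(0.053), 'F': [0.1, -0.3, 0.2], 'g': -0.0002}
0.1 False {'t': 23.19, 'jig': [-0.0807, -0.0434], 'z': np.float64(0.053), 'F': [-0.4, -0.3, 0.1], 'g': -0.0001}
0.04 False {'t': 23.45, 'jig': [-0.0756, -0.045], 'z': np.float64(0.053), 'F': [-0.8, -0.9, -0.2], 'g': 0.0004}
True {'t': 23.76, 'jig': [-0.071, -0.0456], 'z': np.float64(0.0529), 'F': [0.7, 6.2, 2.7], 'g': 0.0002}
{'t': 26.41, 'jig': [-0.2692, 0.0492], 'z': np.float64(0.2484), 'F': [-0.3, -0.0, -0.2], 'g': 0.0001}
```

View pics/a9c.png

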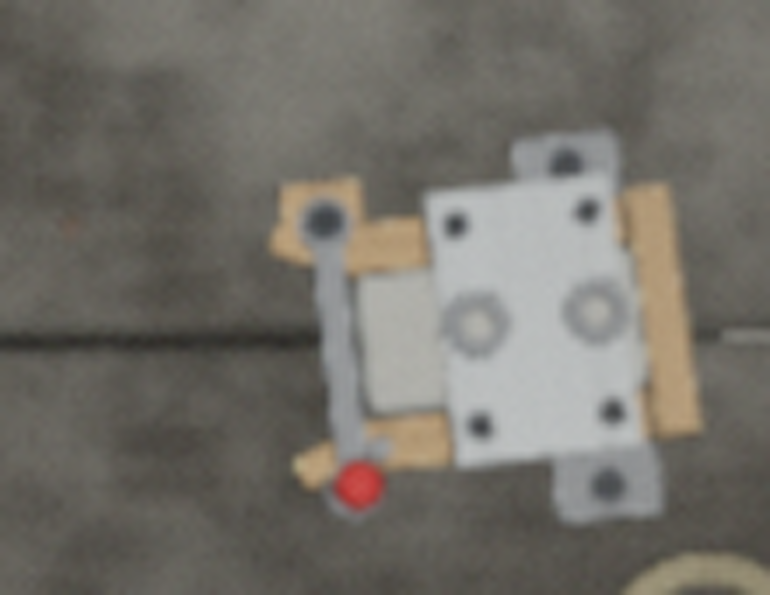

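View pics/w9.png

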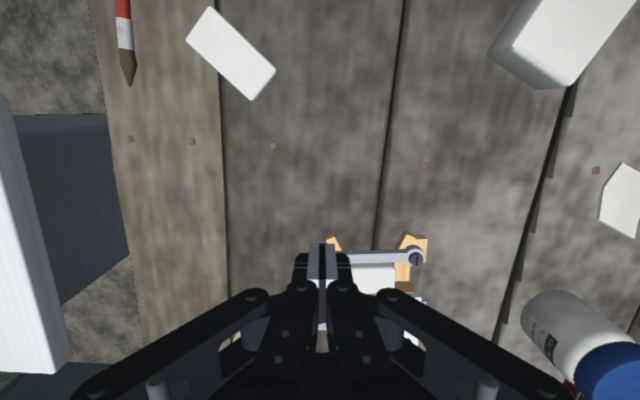

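View pics/a9.png

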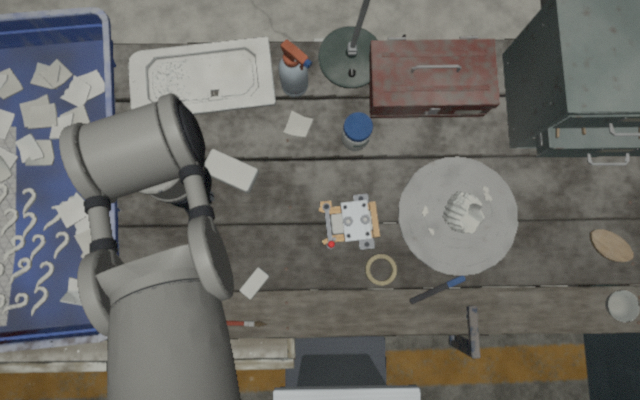

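```bash
python3 - <<'E'
from h import *
px=lambda x,y:(280+(x+.5)/7-.5,175+(y+.5)/7-.5)
k=wj(world("top",*px(359,485),.054)); d=k-[-.052,.04]; print("knob",k.round(4),"a",np.arctan2(-d[0],-d[1]).round(3))
for q in [(359,279),(372,413)]: print("block rear",wj(world("top",*px(*q),.03)).round(4))
E
```

```text
knob [-0.0518 -0.0466] a -0.002
block rear [-0.0441  0.0197]
block rear [-0.0445 -0.0232]
```

```bash
python3 - <<'E'
from h import *
print(st()); r.finish_job()
E
```

```text
{'t': 26.46, 'jig': [-0.2687, 0.0492], 'z': np.float64(0.2485), 'F': [-0.8, 0.3, -0.1], 'g': 0.0001}
the job is handed in; nothing more can be done
```

The middle-sized block (90 x 45 x 30 mm) is in the jig, home against the end stop, and the gate is shut behind it. I handed the job in at about 26.5 s; no verdict is reported.

- **Block:** I straddled it with loose jaws to line it up with the jig, then pushed it from behind with two fingertips. Contact with the end stop came where predicted, at 8 N. It was never gripped or lifted.
- **Gate:** I swept the red knob round with closed fingers until the gate met its stop pin.
- **Last checks, top camera:** the gate reads about 0.00 rad and the block's rear face is at x ≈ -44.5 mm, where -45 is fully home. The block is in line within about 0.01 rad and reads about 1.7 mm off centre. The channel only allows 1.5 mm, so part of that is measurement error.
- **Bystanders:** the jar, tape, marker and petal tile look unmoved in the last top picture. The arm hid most of the brush there, but I never reached near it.

No check failed.

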